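Free a slotted fork held by a left-hand clamp nut

ROBOT

A 7-joint arm with a two-finger parallel gripper is mounted at the origin on a cart in front of the work surface, level with it; the furniture and walls round the work are solid. World frame = base frame: x ahead of the robot, y to its left, z up, the work surface at z = 0. Lengths are in mm, angles in rad, forces in N, time in s.
With the tool pointing down it reaches from about 425 to 925 mm from the base axis. Payload 6.8 kg.
Tool frame: the origin (TCP) lies on the mounting face of the last link; the fingertips stand tip_extent ahead of it and the grasp point (between the pads) lies 163 mm ahead of it (tip_extent is the distance from the TCP to the fingertips, in mm); z points along the fingers, y is the direction in which the jaws open and shut (so a half turn about z gives the same grasp; the last joint's range is limited). The gripper opens to 88 mm and grips with 3 to 60 N. Pads are 20 mm wide; open, the fingers measure 115 mm over their backs; the gripper's body (75 mm by 178 mm) begins 61 mm behind the grasp point.
Start: joints at [-1.42, 0.477, 0.022, 1.555, -0.011, 1.109, -0.083], TCP at [172.743, 652.535, 404.664] pointing down, gripper open.
Joint ranges: [-2.96, 2.96], [-0.34, 2.1], [-1.41, 1.46], [0.24, 2.44], [-1.37, 4.51], [0.17, 1.92], [-2.96, 2.96]. Speed limits (rad/s): [2.39, 2.39, 3.14, 3.14, 3.14, 3.14, 3.14].

INTERFACE

Orientations are given as [roll, pitch, yaw] about the fixed x, y, z axes, in that order (R = Rz(yaw) Ry(pitch) Rx(roll)).
In Python, from plant import get_obs, camera, close_job, tip_extent gives the robot as it stands.
- The arm moves only by the shell command python3 -m handwheel 'ROWS' [OPENING] [FORCE]. ROWS is JSON, a list of rows, each a list of 4 numbers: the shift along the tool's x, y, z in units of 0.15 m (1.0 is 0.15 m), then the turn about the tool's z in units of 2 rad (1.0 is 2 rad). A call has 1 to 12 rows; each row is the pose to reach, as a shift and turn from the pose commanded when the call began, along the tool's axes at that moment; what a row does not reach only later rows make up. A row lasts 1/10 s, in which the tool goes at most 50 mm and 8.59 degrees, less where a joint would pass 70% of its speed; a pose out of reach is approached as far as the arm can. A call with a number of a shift or a turn outside -1 to 1 is refused whole. A call with a gripper value outside its range is refused whole. OPENING is the opening, from 0 (shut) to 1 (fully open), set as the call begins (- or left out, the last holds). The fingers move at their own pace and stop on an object; FORCE is the grip in N (left out, the last holds). Time passes only in rows, so rows that repeat a pose let the fingers close. It gives the time, the measured TCP pose, the force and the opening at its end, in the units of the state.
- get_obs(): the state, without advancing time (a new reading comes with each control period).
- camera(name): name is "side" or "top"; returns a dict with "pixels" (400x640x3 uint8, red, green, blue), "fx", "fy", "cx", "cy" (pixels), "origin" and "orientation" of the camera in the world. Camera axes: x right, y down, z forward; pixel columns grow to the right and rows downward; lengths in mm; the calibration is good to about 2 mm. A picture is of the moment at which its call begins. There is no depth.
- close_job(): hands the job in, once; it reports no verdict.
The state is a dict: "t": time; "joints": joint angles; "joint_vel": joint speeds; "joint_torque": joint torques, N m; "tool_pos": TCP position; "eef_rot": TCP orientation; "ft_force": force on the tool from outside, world axes, zero at the start; "torque": the same for the moment, N m; "grip_width": finger opening in mm.
Only numpy, scipy, OpenCV 4.12 (cv2) and the standard library are available. Lean on these libraries where they do the work, as an engineer would, in place of code of your own. Each camera call takes 0.05 s, during which the arm holds its last target.

TASK

The slotted fork on the bench fixture is held by a captive clamp nut with a left-hand thread, so it comes loose clockwise. Swing its lever clockwise, feeling that it gives, until you feel the nut come up against its retaining ring, and do not force it or the lever. Then draw the fork straight out from under the raised nut by its tail block and set it down flat in the steel tray, leaving the nut backed off and the other things on the bench undisturbed.

Things in the scene. Friction and masses are not known exactly. Their poses are not given: they have to be found in the camera images.
- fixture: Steel base plate bolted to the bench, with a grey block and an upright 12 mm threaded spindle (top 95 mm above the bench). Origin on the spindle axis at bench level; -x points to the fork's tail. The fork rests 41 mm above the bench on the block (50 x 54 mm) and, to the tail, on a rib 20 mm wide; 4.5 mm high guide strips along x flank its head with 2 mm play each side.
- clamp_nut: Captive nut with left-hand thread: 28 mm flange, 21 mm hub, one lever. Origin: centre of its underside; y points along the free lever. Turned clockwise seen from above it rises a few mm in about a third of a turn (it differs) until it meets the retaining ring; the other way it only jams. More than 22 N on nut or lever is too much (a hard pinch counts).
- nut_top (a point): Centre of the nut's upper face, on the spindle axis. The nut starts tight or a little slack, 4 to 7 mm below the retaining ring, a 19 mm wide, 4 mm thick ring round the spindle's top; where exactly it meets the ring must be felt.
- lever_ball (a point): Centre of the 18 mm black ball ending the lever, 70 mm from the spindle axis. The lever is a level 11 mm round bar at ball height: 70 to 72 mm above the bench at first, 77 at last; sprung on the hub, it swings back some 5 mm when let go. Push it sideways with closed fingers: about 5 N at 50 mm from the axis; against the ring this rises by 1 to 1.5 N per mm.
- fork: Loose aluminium fork, 0.25 kg, 142 mm long, lying flat. Origin: underside, in the 15 mm slot between its tines, where the spindle passes. +x to the tine ends (24 mm ahead, turned up 5 mm in front of the nut's flange), z up. Head 40 mm wide and web 26 mm wide are 8 mm thick; the tail block is 40 x 40 x 20 mm.
- fork_grip (a point): Centre of the fork's tail block, 10 mm above the fork's underside and 98 mm behind its origin, same axes; the fork balances about 12 mm ahead of it. With the nut against its ring the fork can be drawn level along its -x, with 2 mm to spare in height over the upturned ends; after about 32 mm the tines are clear of the spindle.
- fork_slot (a point): Point on the fork's underside in the slot between the tines (the fork's origin), 98 mm ahead of the block's centre.
- tray_in (a point): Centre of the inner floor of an open sheet steel tray (fixed), floor 4 mm above the bench. Inside 212 mm along x, 122 mm along y; walls 4 mm thick, 22 mm above the bench.
- pulley_1: Bystander: loose white pulley, 60 mm diameter, 24 mm high.
- bush_1: Bystander: loose flanged bush, 34 mm diameter, 26 mm high.
- tape_measure: Bystander: loose tape measure standing upright, 68 mm high.
- spanner_13: Bystander: loose combination spanner lying flat, 183 mm long.

How it is judged (in metres and radians):
On the way, in this order (a step that is already met when the one before it is completed fails the run):
1. the nut is backed off against its retaining ring (within 0.3 mm) while the fork still lies on the fixture (z of nut_top in the frame of fixture above 0.0842 m and horizontal distance between fork_slot and fixture below 0.008 m), for 0.2 s.
2. the fork is held by the fingers, lowered to within 8 mm of the tray floor (contact force between the fingers and fork above 1 N and z of fork_grip in the frame of tray_in below 0.018 m and horizontal distance between fork_grip and tray_in below 0.11 m), for 0.05 s.
At the end, for the whole second after the job is handed in: The fork lies at rest flat (within 0.06 rad, right way up) on the tray floor, all of it inside the walls; the nut is still backed off, within 0.8 mm of its ring (x of fork_grip in the frame of tray_in between -0.106 and 0.106 m and y of fork_grip in the frame of tray_in between -0.061 and 0.061 m and x of fork_slot in the frame of tray_in between -0.106 and 0.106 m and y of fork_slot in the frame of tray_in between -0.061 and 0.061 m and z of fork_grip in the frame of tray_in below 0.014 m and z of fork_slot in the frame of tray_in below 0.005 m and angle between fork_grip's own z axis and vertical below 0.06 rad and linear speed of fork below 0.01 m/s and z of nut_top in the frame of fixture above 0.0837 m); the robot touches nothing.
It fails at once if nut or lever pressed with more than 22 N by anything (contact force between anything else and clamp_nut above 22 N).
It fails at once if a bystander moved more than 20 mm (distance of any of pulley_1, bush_1, tape_measure, spanner_13 from where it was at the start of the episode above 0.02 m).
It also fails if it takes over 67 s, if anything falls off the work surface, if the arm or the gripper's body presses on something with over 40 N, if the wrist force passes 120 N, or if a joint passes its speed limit or range.

## Working session

There is one attempt and no reset: what is moved stays moved. The work goes in short steps, Python scripts to look and compute and a shell command to move; the robot and the scene stay as the last step left them, time stands still between calls to the robot, and variables do not carry over. Pictures are saved under pics/ and viewed, and the job is handed in when it is done.

```bash
mkdir -p pics; ls; python3 - <<'E'
from plant import get_obs,camera,tip_extent
import cv2,json
print(tip_extent if not callable(tip_extent) else tip_extent())
o=get_obs(); print({k:o[k] for k in o})
for n in("side","top"):
    c=camera(n); cv2.imwrite(f"pics/{n}0.png",c["pixels"][:,:,::-1]); print(n,{k:c[k] for k in c if k!="pixels"})
E
```

```text
pics
182.0
{'t': 0.0, 'joints': array([-1.42010255,  0.47779963,  0.02234627,  1.55640519, -0.01149996,
        1.10930787, -0.0831122 ]), 'joint_vel': array([ 0.00089539,  0.00019259, -0.00113078,  0.00025983,  0.00052511,
        0.00039456,  0.00011699]), 'joint_torque': array([-8.08181030e-04, -5.82835400e+01,  1.53422020e+00, -2.72605115e+01,
       -5.43736678e-02,  1.69080117e-02,  1.52423695e-04]), 'tool_pos': array([172.66925792, 652.27167258, 403.70141957]), 'eef_rot': array([-3.13980605e+00,  1.35790907e-04,  2.88280309e+00]), 'ft_force': array([ 0.04897998,  0.66035935, -0.20597462]), 'torque': array([ 0.02889501, -0.01492576,  0.01911796]), 'grip_width': 87.93483891344334}
side {'fx': 491.28424679269364, 'fy': 491.28424679269364, 'cx': 315.4928080783252, 'cy': 203.45559295497526, 'origin': array([ 537.6883554 , 1003.2271159 ,  752.47724341]), 'orientation': array([-2.16549975, -0.01732754, -3.12126783])}
top {'fx': 386.405367320444, 'fy': 386.405367320444, 'cx': 314.2660266836156, 'cy': 196.54193039986498, 'origin': array([508.10753429, -22.01905587, 982.0927039 ]), 'orientation': array([-3.10242899, -0.0072946 , -1.5670148 ])}
```

View pics/side0.png

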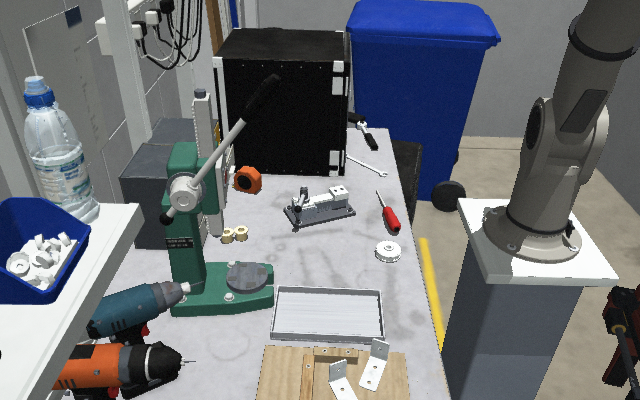

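View pics/top0.png

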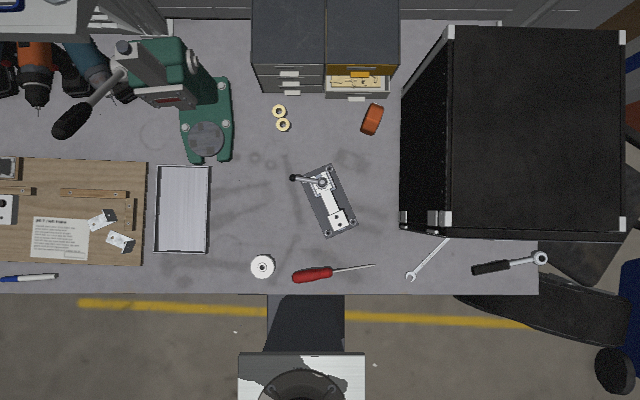

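```bash
cat > h.py <<'E'
import numpy as np,cv2
from scipy.spatial.transform import Rotation as R
from plant import get_obs,camera
def ray(c,u,v):
    M=R.from_euler('xyz',c["orientation"]).as_matrix()
    d=M@np.array([(u-c["cx"])/c["fx"],(v-c["cy"])/c["fy"],1]); return np.array(c["origin"]),d
def atz(c,u,v,z):
    o,d=ray(c,u,v); return o+d*(z-o[2])/d[2]
def proj(c,p):
    M=R.from_euler('xyz',c["orientation"]).as_matrix()
    q=M.T@(np.array(p,float)-c["origin"]); return np.array([c["fx"]*q[0]/q[2]+c["cx"],c["fy"]*q[1]/q[2]+c["cy"]])
def crop(c,name,x0,x1,y0,y1,s):
    im=c["pixels"][y0:y1,x0:x1,::-1]; im=cv2.resize(im,None,fx=s,fy=s,interpolation=cv2.INTER_CUBIC)
    for x in range((x0+9)//10*10,x1,10):
        cv2.line(im,((x-x0)*s,0),((x-x0)*s,6),(0,0,255),1); cv2.putText(im,str(x),((x-x0)*s,16),0,.35,(0,0,255),1)
    for y in range((y0+9)//10*10,y1,10):
        cv2.line(im,(0,(y-y0)*s),(6,(y-y0)*s),(0,0,255),1); cv2.putText(im,str(y),(8,(y-y0)*s+4),0,.35,(0,0,255),1)
    cv2.imwrite(f"pics/{name}.png",im)
E
python3 - <<'E'
from h import *
c=camera("top"); crop(c,"topc1",280,370,155,245,6)
c=camera("side"); crop(c,"sidec1",275,365,175,240,8)
E
```

```text
(no output)
```

View pics/topc1.png

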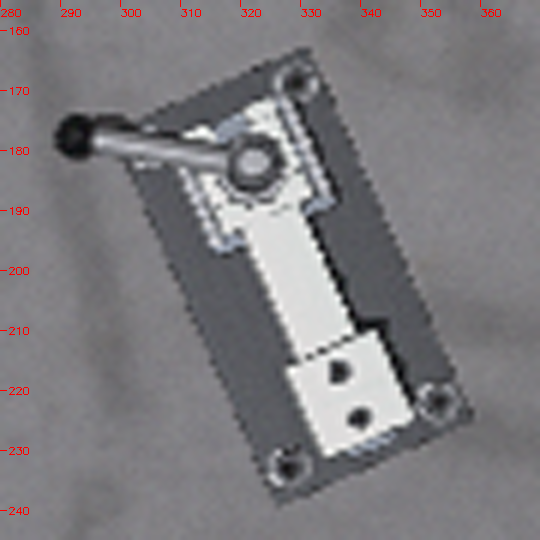

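View pics/sidec1.png

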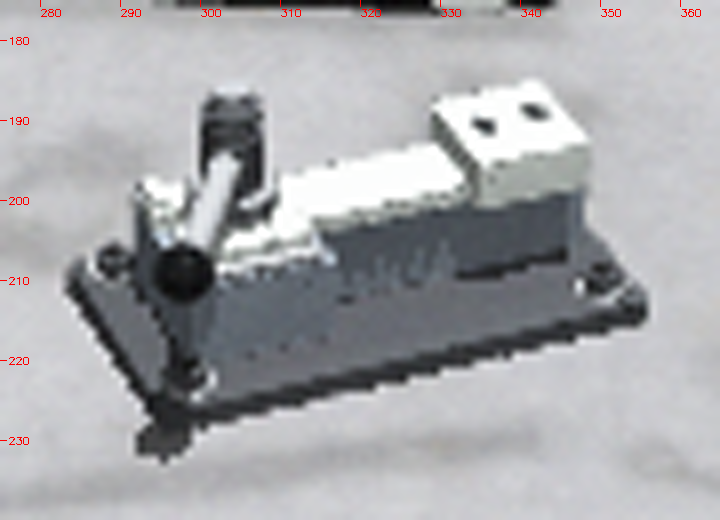

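```bash
cat > m.py <<'E'
from h import *
ct=camera("top"); cs=camera("side")
def tri(a,b):
    o1,d1=ray(ct,*a);o2,d2=ray(cs,*b);A=np.c_[d1,-d2];s=np.linalg.lstsq(A,o2-o1,rcond=None)[0]
    p,q=o1+d1*s[0],o2+d2*s[1];return (p+q)/2,np.linalg.norm(p-q)
E
python3 - <<'E'
from m import *
np.set_printoptions(precision=1,suppress=True)
sp=atz(ct,322.3,181.3,95); ball=atz(ct,292.5,177.5,71); 
cor=[atz(ct,*p,61) for p in((327.5,215.5),(342.5,209.5),(349,225),(334,231.5))]
g=np.mean(cor,0)
print(sp,ball,np.linalg.norm((sp-ball)[:2]));print(np.array(cor),g)
print("ball side",atz(cs,297,209,71),"tri",tri((292.5,177.5),(297,209)))
print("spindle side",atz(cs,304,187.5,95),tri((322.3,181.3),(304,187.5)))
cc=[(327.8,188.5),(341.5,185.5),(348,193),(333.8,197)]
print("block side",np.array([atz(cs,*p,61) for p in cc]))
print("block side mean",np.mean([atz(cs,*p,61) for p in cc],0))
v=sp-g; print("spindle-grip",np.linalg.norm(v[:2]),np.arctan2(v[1],v[0]))
w=ball-sp;print("lever ang",np.arctan2(w[1],w[0]))
for n,p,z in(("h1",(336.3,217),61),("h2",(340,224.5),61)): print(n,atz(ct,*p,z))
for p in((155.5,166.5),(210.5,166.5),(208,252.5),(154.5,251.5)): print("tray",atz(ct,*p,22))
crop(ct,"trayt",145,275,155,280,6)
crop(cs,"trays",225,405,225,345,4)
E
```

```text
[578.1 -46.7  95. ] [588.7  23.1  71. ] 70.59616864806567
[[ 499.2  -60.3   61. ]
 [ 513.6  -96.    61. ]
 [ 476.8 -111.5   61. ]
 [ 461.2  -75.8   61. ]] [487.7 -85.9  61. ]
ball side [590.8  21.7  71. ] tri (array([589.7,  23. ,  71.9]), np.float64(2.17566404760565))
spindle side [576.3 -39.1  95. ] (array([577.5, -46.8,  90.2]), np.float64(1.8565897864498293))
block side [[ 515.5  -91.    61. ]
 [ 479.1 -107.7   61. ]
 [ 463.   -71.7   61. ]
 [ 500.2  -51.    61. ]]
block side mean [489.4 -80.3  61. ]
spindle-grip 98.52484445713908 0.409287839372359
lever ang 1.4202556874043892
h1 [495.7 -81.3  61. ]
h2 [477.9 -90.1  61. ]
tray [618.9 366.2  22. ]
tray [619.5 229.7  22. ]
tray [406.5 232.8  22. ]
tray [408.6 364.5  22. ]
```

View pics/trayt.png

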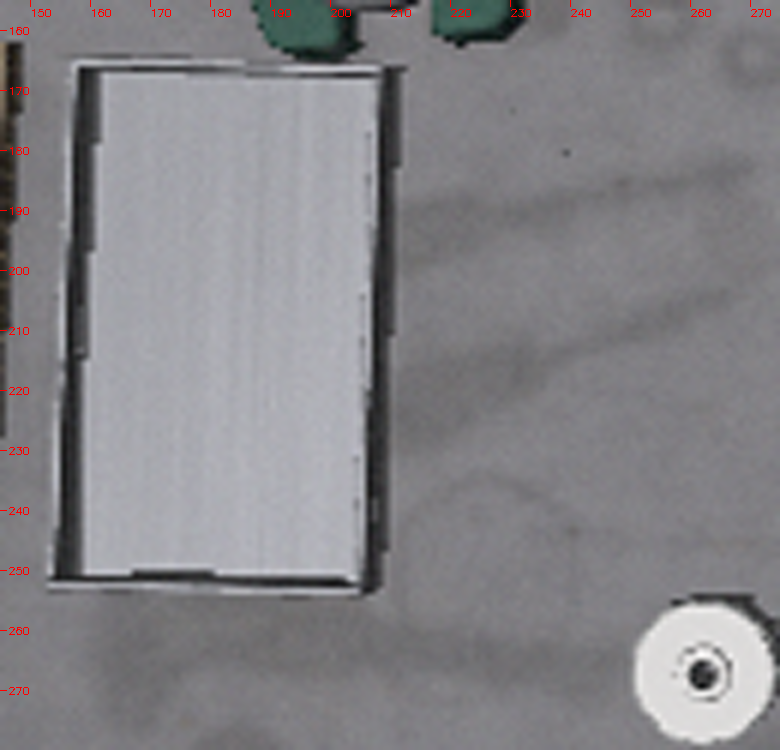

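View pics/trays.png

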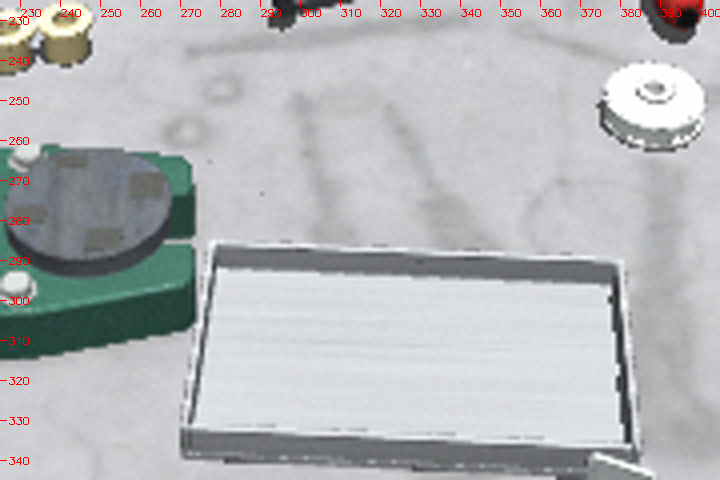

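```bash
python3 -m handwheel '[[-0.18,-0.17,0,0],[-0.4,-0.38,0,0],[-0.62,-0.6,0,0],[-0.85,-0.82,0,0],[-0.9,-0.87,0,0]]' 0 5
python3 -m handwheel '[[-0.22,-0.21,0,0],[-0.44,-0.42,0,0],[-0.66,-0.64,0,0],[-0.9,-0.87,0,0]]'
```

```text
t: 0.8
tool_pos: [273.7, 487.1, 404.8]
eef_rot: [-3.14, 0.002, 2.876]
ft_force: [0.1, 0.1, 0.5]
grip_width: 51.2
t: 1.2
tool_pos: [367.2, 330.4, 404.9]
eef_rot: [3.141, 0.0, 2.885]
ft_force: [1.4, 0.3, -0.4]
grip_width: 19.1
```

```bash
python3 -m handwheel '[[-0.22,-0.21,0,0],[-0.44,-0.42,0.1,0],[-0.66,-0.64,0.2,0],[-0.9,-0.87,0.3,0]]'
python3 -m handwheel '[[-0.22,-0.21,0.1,-0.02],[-0.44,-0.42,0.2,-0.04],[-0.66,-0.64,0.3,-0.05],[-0.87,-0.87,0.4,-0.05],[-0.87,-0.87,0.4,-0.05]]'
python3 - <<'E'
from m import *
print(get_obs()["tool_pos"],get_obs()["eef_rot"],get_obs()["ft_force"])
crop(ct,"topc2",260,380,130,240,6)
crop(cs,"sidec2",265,365,140,240,6)
E
```

```text
t: 1.6
tool_pos: [463.6, 171.2, 360.2]
eef_rot: [3.14, 0.001, 2.884]
ft_force: [1.0, 0.5, 0.0]
grip_width: 0.3
t: 2.1
tool_pos: [557.2, 6.3, 298.8]
eef_rot: [-3.138, 0.0, 2.974]
ft_force: [-0.7, -0.5, 0.3]
grip_width: 0.4
[556.0881276   11.98956009 299.72448133] [-3.14121897e+00 -8.80873031e-04  2.98056799e+00] [ 0.59943502 -0.18056488 -0.80740062]
```

View pics/topc2.png

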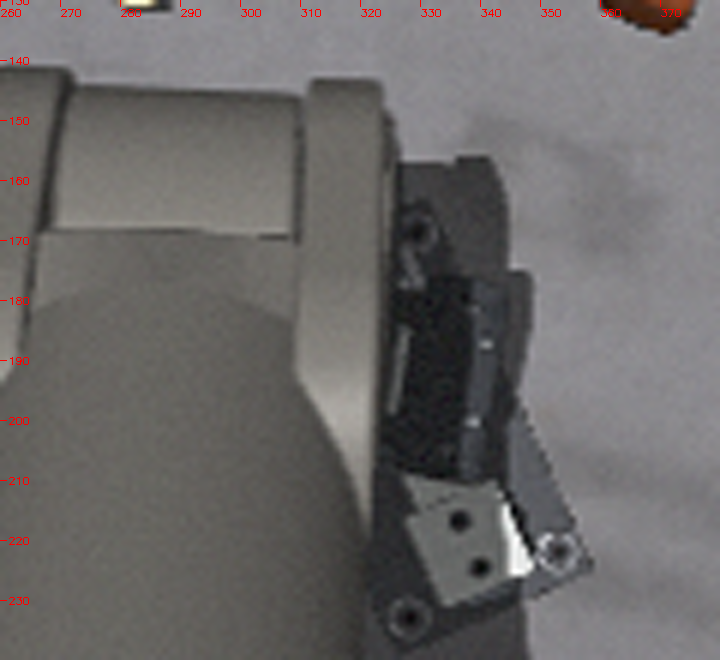

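View pics/sidec2.png

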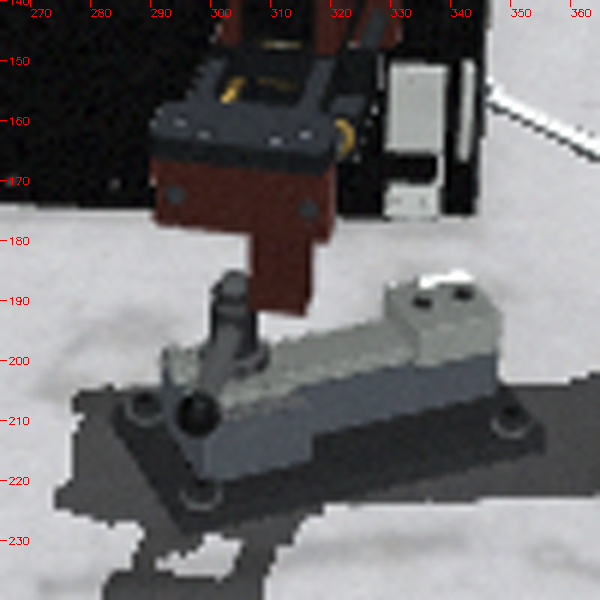

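```bash
python3 - <<'E'
from m import *
np.set_printoptions(precision=1,suppress=True)
ps=-1.75 # dummy
y=2.98; xt=np.array([np.cos(y),np.sin(y),0]); yt=np.array([np.sin(y),-np.cos(y),0]); p=np.array([556.1,12,117.7])
for a in(-10,10):
  for b in(-13.5,13.5): print(a,b,proj(cs,p+a*xt+b*yt))
S=np.array([578,-46.7,0]); 
print("spindle top/ ball",proj(cs,S+[0,0,95]),proj(cs,[588.7,23.1,71]), proj(cs,[487.7,-85.9,61]))
E
```

```text
-10 -13.5 [308.6 187.6]
-10 13.5 [306.4 193.6]
10 -13.5 [316.7 188.6]
10 13.5 [314.7 194.5]
spindle top/ ball [303.4 185.9] [297.8 209.4] [338.4 189.8]
```

```bash
python3 -m handwheel '[[0,0,0.15,0],[0,0,0.3,0],[0,0,0.37,0],[0,0,0.37,0]]'
python3 -m handwheel '[[-0.02,0,0,0],[-0.04,0,0,0],[-0.06,0,0,0],[-0.06,0,0,0]]'
python3 - <<'E'
from m import *
print(get_obs()["tool_pos"],get_obs()["eef_rot"],get_obs()["ft_force"])
crop(cs,"sidec3",265,365,140,240,6)
E
```

```text
t: 2.7
tool_pos: [555.1, 14.1, 243.9]
eef_rot: [-3.142, -0.002, 2.985]
ft_force: [0.4, -0.4, -0.5]
grip_width: 0.3
t: 3.1
tool_pos: [565.4, 11.0, 245.4]
eef_rot: [3.141, 0.002, 2.983]
ft_force: [0.0, -0.4, -0.2]
grip_width: 0.3
[564.84403696  11.05130663 245.03338595] [3.14137248e+00 4.59063179e-04 2.98250228e+00] [-0.1306105   0.77816485  0.11163552]
```

View pics/sidec3.png

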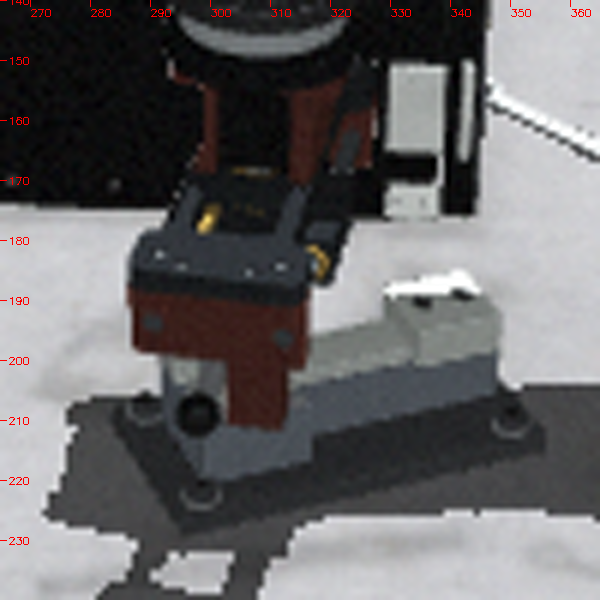

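```bash
python3 -m handwheel '[[-0.01,0,0,0],[-0.02,0,0,0],[-0.03,0,0,0],[-0.04,0,0,0],[-0.04,0,0,0]]'
python3 - <<'E'
import numpy as np
c=np.array([-16.,-55.5])
for d in range(3,37,3):
    t=np.radians(d);R=np.array([[np.cos(t),-np.sin(t)],[np.sin(t),np.cos(t)]])
    s=(c-R@c)/150; print(d,np.round(s,3),round(t/2,3))
E
```

```text
t: 3.7
tool_pos: [570.5, 10.1, 244.6]
eef_rot: [-3.141, -0.001, 2.983]
ft_force: [-1.7, 0.3, -1.1]
grip_width: 0.4
3 [-0.02   0.005] 0.026
6 [-0.039  0.009] 0.052
9 [-0.059  0.012] 0.079
12 [-0.079  0.014] 0.105
15 [-0.099  0.015] 0.131
18 [-0.12   0.015] 0.157
21 [-0.14   0.014] 0.183
24 [-0.16   0.011] 0.209
27 [-0.18   0.008] 0.236
30 [-0.199  0.004] 0.262
33 [-0.219 -0.002] 0.288
36 [-0.238 -0.008] 0.314
```

```bash
cat > f.py <<'E'
from h import *
o=get_obs();fs=[o["ft_force"]]
import sys
for i in range(int(sys.argv[1]) if len(sys.argv)>1 else 2):
    c=camera("top"); fs.append(get_obs()["ft_force"])
o=get_obs();y=o["eef_rot"][2];xt=np.array([np.cos(y),np.sin(y)]);yt=np.array([np.sin(y),-np.cos(y)])
S=np.array([577.8,-46.6]); r=o["tool_pos"][:2]-S
print("push N",[round(float(f[:2]@xt),1) for f in fs],"rad",[round(float(f[:2]@yt),1) for f in fs],"Fz",[round(float(f[2]),1) for f in fs])
print("t",round(o["t"],2),"z",o["tool_pos"][2],"leverdeg",np.degrees(y)-90,"c",-np.round([r@xt,r@yt],1))
E
python3 -m handwheel '[[-0.02,0.005,0,0.026],[-0.039,0.009,0,0.052],[-0.059,0.012,0,0.079],[-0.079,0.014,0,0.105],[-0.099,0.015,0,0.131]]'; python3 f.py
```

```text
t: 4.2
tool_pos: [584.3, 10.2, 244.1]
eef_rot: [-3.14, -0.004, 2.719]
ft_force: [-5.6, 0.2, 3.1]
grip_width: 0.7
push N [5.2, 3.9, 4.7] rad [-2.1, -1.2, -1.1] Fz [3.1, 2.3, 2.5]
t 4.3 z 244.2378114662037 leverdeg 65.87172376354542 c [-16.9 -54.6]
```

```bash
python3 -m handwheel '[[-0.02,0.005,0,0.026],[-0.039,0.009,0,0.052],[-0.059,0.012,0,0.079],[-0.079,0.014,0,0.105],[-0.099,0.015,0,0.131],[-0.12,0.015,0,0.157],[-0.14,0.014,0,0.183],[-0.16,0.011,0,0.209]]'; python3 f.py
```

```text
t: 5.1
tool_pos: [607.4, 2.3, 244.6]
eef_rot: [-3.14, -0.003, 2.303]
ft_force: [-6.1, 1.0, 4.8]
grip_width: 0.7
push N [4.8, 3.7, 4.2] rad [-3.9, -2.8, -2.5] Fz [4.8, 4.4, 4.3]
t 5.2 z 244.64140487145704 leverdeg 41.97762687679119 c [-16.2 -54.7]
```

```bash
python3 -m handwheel '[[-0.02,0.005,0,0.026],[-0.039,0.009,0,0.052],[-0.059,0.012,0,0.079],[-0.079,0.014,0,0.105],[-0.099,0.015,0,0.131]]'; python3 f.py
```

```text
t: 5.7
tool_pos: [619.2, -7.0, 244.7]
eef_rot: [-3.14, -0.002, 2.041]
ft_force: [-4.7, 3.6, 5.1]
grip_width: 0.1
push N [5.3, 3.3, 4.3] rad [-2.5, -2.7, -3.6] Fz [5.1, 3.6, 3.4]
t 5.8 z 244.67000909471614 leverdeg 26.986420641103564 c [-16.2 -54.9]
```

```bash
python3 -m handwheel '[[-0.02,0.005,0,0.026],[-0.039,0.009,0,0.052],[-0.059,0.012,0,0.079],[-0.079,0.014,0,0.105]]'; python3 f.py
```

```text
t: 6.2
tool_pos: [626.6, -16.3, 244.7]
eef_rot: [-3.141, -0.002, 1.832]
ft_force: [-4.7, 4.0, 5.1]
grip_width: 0.5
push N [5.0, 3.2, 4.6] rad [-3.5, -2.9, -3.4] Fz [5.1, 3.9, 2.9]
t 6.3 z 244.69121265906207 leverdeg 14.96418540035451 c [-16.4 -55. ]
```

```bash
python3 -m handwheel '[[-0.02,0.005,0,0.026],[-0.039,0.009,0,0.052],[-0.059,0.012,0,0.079],[-0.079,0.014,0,0.105]]'; python3 f.py
```

```text
t: 6.7
tool_pos: [632.0, -26.9, 244.8]
eef_rot: [-3.141, -0.003, 1.622]
ft_force: [-3.1, 3.9, 4.7]
grip_width: 0.6
push N [4.0, 4.2, 4.4] rad [-2.9, -3.3, -3.5] Fz [4.7, 3.9, 2.6]
t 6.8 z 244.74756373154352 leverdeg 2.948105676729554 c [-16.6 -55.1]
```

```bash
python3 -m handwheel '[[-0.02,0.005,0,0.026],[-0.039,0.009,0,0.052]]'; python3 f.py 1
```

```text
t: 7.0
tool_pos: [633.8, -32.4, 244.8]
eef_rot: [-3.141, -0.003, 1.518]
ft_force: [-3.1, 5.4, 4.2]
grip_width: 0.8
push N [5.2, 3.8] rad [-3.4, -3.4] Fz [4.2, 3.9]
t 7.05 z 244.83027790902912 leverdeg -3.187206229258635 c [-16.7 -55.2]
```

```bash
python3 -m handwheel '[[-0.02,0.005,0,0.026],[-0.039,0.009,0,0.052]]'; python3 f.py 1
```

```text
t: 7.25
tool_pos: [635.0, -38.2, 244.9]
eef_rot: [-3.141, -0.003, 1.415]
ft_force: [-3.1, 5.5, 4.9]
grip_width: 0.7
push N [4.9, 3.7] rad [-3.9, -3.6] Fz [4.9, 4.1]
t 7.3 z 244.90628959825963 leverdeg -9.139217937811665 c [-16.8 -55.2]
```

```bash
python3 -m handwheel '[[-0.02,0.005,0,0.026],[-0.03,0.007,0,0.04]]'; python3 f.py 1
```

```text
t: 7.5
tool_pos: [635.4, -42.9, 244.9]
eef_rot: [-3.141, -0.003, 1.335]
ft_force: [-2.7, 6.1, 4.1]
grip_width: 0.7
push N [5.3, 4.6] rad [-4.0, -3.1] Fz [4.1, 3.4]
t 7.55 z 244.92401350594344 leverdeg -13.59563150525446 c [-16.9 -55.2]
```

```bash
python3 -m handwheel '[[-0.02,0.005,0,0.026],[-0.03,0.007,0,0.04]]'; python3 f.py 1
```

```text
t: 7.75
tool_pos: [635.6, -47.4, 245.0]
eef_rot: [-3.141, -0.003, 1.255]
ft_force: [-2.2, 5.2, 3.8]
grip_width: 0.5
push N [4.3, 5.4] rad [-3.7, -2.6] Fz [3.8, 3.8]
t 7.8 z 245.03598839065464 leverdeg -18.17239314517674 c [-17.  -55.2]
```

```bash
python3 -m handwheel '[[-0.02,0.005,0,0.026],[-0.03,0.007,0,0.04]]'; python3 f.py 1
```

```text
t: 8.0
tool_pos: [635.4, -52.0, 245.1]
eef_rot: [3.142, -0.003, 1.175]
ft_force: [-1.4, 6.2, 4.7]
grip_width: 0.4
push N [5.2, 2.6] rad [-3.7, -4.0] Fz [4.7, 5.0]
t 8.05 z 245.15399204070178 leverdeg -22.757450062389182 c [-17.  -55.2]
```

```bash
python3 -m handwheel '[[-0.02,0.005,0,0.026]]'; python3 f.py 2
```

```text
t: 8.15
tool_pos: [635.1, -54.6, 245.1]
eef_rot: [-3.142, -0.004, 1.125]
ft_force: [-1.5, 6.1, 3.9]
grip_width: 0.4
push N [4.8, 3.4, 4.0] rad [-4.0, -2.9, -3.8] Fz [3.9, 3.8, 3.8]
t 8.25 z 245.07865422665074 leverdeg -25.650150530263986 c [-16.9 -55.2]
```

```bash
python3 -m handwheel '[[-0.02,0.005,0,0.026],[-0.03,0.007,0,0.04]]'; python3 f.py 1
```

```text
t: 8.45
tool_pos: [634.1, -59.6, 245.2]
eef_rot: [3.141, -0.003, 1.043]
ft_force: [-0.8, 5.2, 3.6]
grip_width: 0.5
push N [4.1, 3.8] rad [-3.3, -2.7] Fz [3.6, 5.0]
t 8.5 z 245.17400933133396 leverdeg -30.305519608590323 c [-17.1 -55.2]
```

```bash
python3 -m handwheel '[[-0.02,0.005,0,0.026],[-0.03,0.007,0,0.04]]'; python3 f.py 1
```

```text
t: 8.7
tool_pos: [633.0, -64.0, 245.3]
eef_rot: [3.141, -0.004, 0.963]
ft_force: [-0.7, 6.3, 4.4]
grip_width: 0.8
push N [4.8, 4.2] rad [-4.1, -2.7] Fz [4.4, 5.3]
t 8.75 z 245.32123848464673 leverdeg -34.8883691039559 c [-17.1 -55.2]
```

```bash
python3 -m handwheel '[[-0.02,0.005,0,0.026]]'; python3 f.py 1
```

```text
t: 8.85
tool_pos: [632.1, -66.5, 245.3]
eef_rot: [3.141, -0.004, 0.913]
ft_force: [1.1, 6.5, 4.3]
grip_width: 0.3
push N [5.8, 4.3] rad [-3.1, -3.1] Fz [4.3, 3.2]
t 8.9 z 245.26858774928627 leverdeg -37.95753896432095 c [-17.1 -55.2]
```

```bash
python3 -m handwheel '[[-0.02,0.005,0,0.026],[-0.03,0.007,0,0.04]]'; python3 f.py 1
```

```text
t: 9.1
tool_pos: [630.1, -71.2, 245.4]
eef_rot: [3.141, -0.004, 0.831]
ft_force: [1.4, 5.0, 3.8]
grip_width: 0.5
push N [4.6, 5.0] rad [-2.3, -2.3] Fz [3.8, 4.8]
t 9.15 z 245.34523224620355 leverdeg -42.436641619521474 c [-17.  -55.2]
```

```bash
python3 -m handwheel '[[-0.02,0.005,0,0.026]]'; python3 f.py 1
```

```text
t: 9.25
tool_pos: [629.1, -73.3, 245.5]
eef_rot: [3.141, -0.005, 0.781]
ft_force: [2.3, 6.3, 4.1]
grip_width: 0.6
push N [6.0, 7.5] rad [-2.9, -4.0] Fz [4.1, 2.8]
t 9.3 z 245.44600148679083 leverdeg -45.49936056539771 c [-17.4 -55.2]
```

```bash
python3 -m handwheel '[[-0.02,0.005,0,0.026]]'; python3 f.py 1
```

```text
t: 9.4
tool_pos: [628.0, -75.5, 245.6]
eef_rot: [3.141, -0.006, 0.729]
ft_force: [4.6, 7.7, 3.7]
grip_width: 0.4
push N [8.6, 8.7] rad [-2.7, -3.1] Fz [3.7, 3.4]
t 9.45 z 245.57200877151445 leverdeg -48.43895466228418 c [-18.1 -55. ]
```

```bash
python3 -m handwheel '[[-0.01,0.002,0,0.013],[-0.01,0.002,0,0.013],[-0.01,0.002,0,0.013]]'; python3 f.py 1
python3 - <<'E'
from m import *
crop(cs,"sidec4",265,365,140,240,6)
E
```

```text
t: 9.75
tool_pos: [627.6, -76.2, 245.7]
eef_rot: [3.141, -0.007, 0.705]
ft_force: [5.0, 7.9, 3.5]
grip_width: 0.6
push N [9.0, 8.5] rad [-2.8, -2.5] Fz [3.5, 3.5]
t 9.8 z 245.65284360595015 leverdeg -49.61130352886799 c [-18.7 -54.8]
```

View pics/sidec4.png

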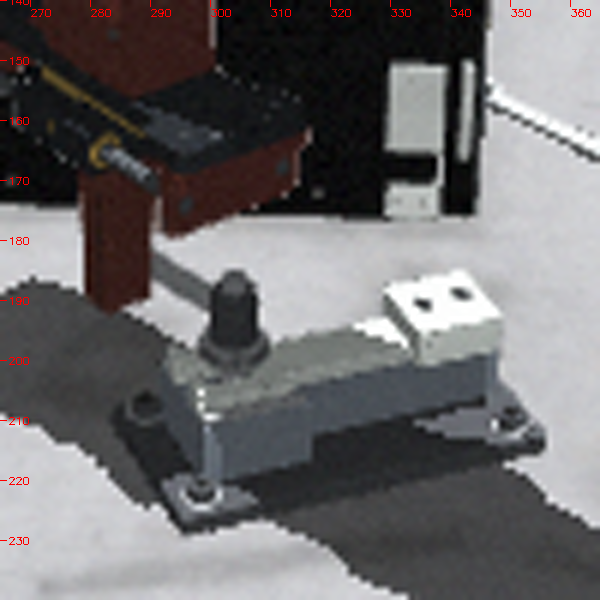

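```bash
python3 -m handwheel '[[-0.01,0.002,0,0.013],[-0.014,0.003,0,0.018],[-0.014,0.003,0,0.018],[-0.014,0.003,0,0.018]]'; python3 f.py 2
```

```text
t: 10.3
tool_pos: [626.7, -77.6, 245.8]
eef_rot: [3.14, -0.008, 0.669]
ft_force: [7.3, 8.7, 3.2]
grip_width: 0.6
push N [11.1, 9.7, 11.0] rad [-2.3, -2.4, -1.8] Fz [3.2, 3.4, 2.7]
t 10.4 z 245.77862433028398 leverdeg -51.64947058135462 c [-19.1 -54.7]
```

```bash
python3 -m handwheel '[[0.03,0,0,0],[0.08,0,0,0],[0.16,0,0,0],[0.24,0,0,0],[0.24,0,-0.3,0],[0.24,0,-0.6,0],[0.24,0,-0.6,0]]' 
python3 - <<'E'
from m import *
o=get_obs();p=o["tool_pos"];y=o["eef_rot"][2];print(p,o["eef_rot"],o["ft_force"])
for ds in(0,):
  d=np.array([488-p[0],-85-p[1]]);print("tool mm",d@[np.cos(y),np.sin(y)],d@[np.sin(y),-np.cos(y)],"turn",y-.405)
crop(cs,"sidec5",265,365,140,240,6)
crop(ct,"topc5",270,390,140,240,6)
E
```

```text
t: 11.1
tool_pos: [654.0, -60.7, 340.9]
eef_rot: [3.133, -0.007, 0.663]
ft_force: [0.7, -0.2, 0.5]
grip_width: 0.4
[652.38969967 -59.3045423  335.7281997 ] [ 3.13940260e+00 -1.90764086e-03  6.63500546e-01] [-0.6519111   0.36555008 -1.01505208]
tool mm -145.33825011536086 -81.00014170464506 turn 0.25850054628124286
```

View pics/sidec5.png

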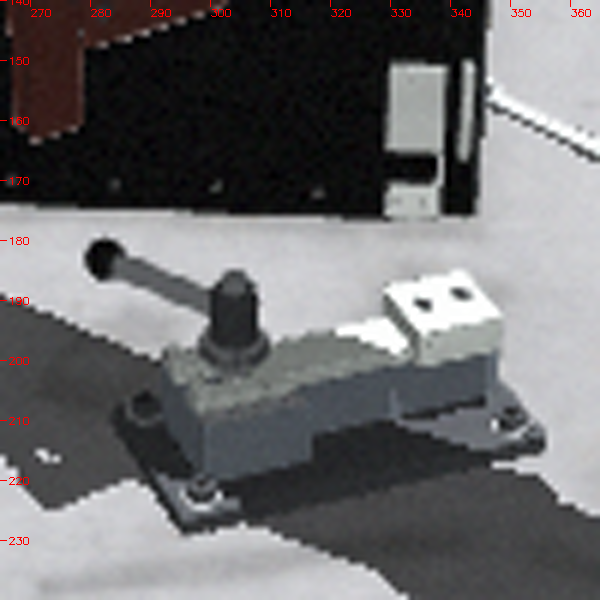

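View pics/topc5.png

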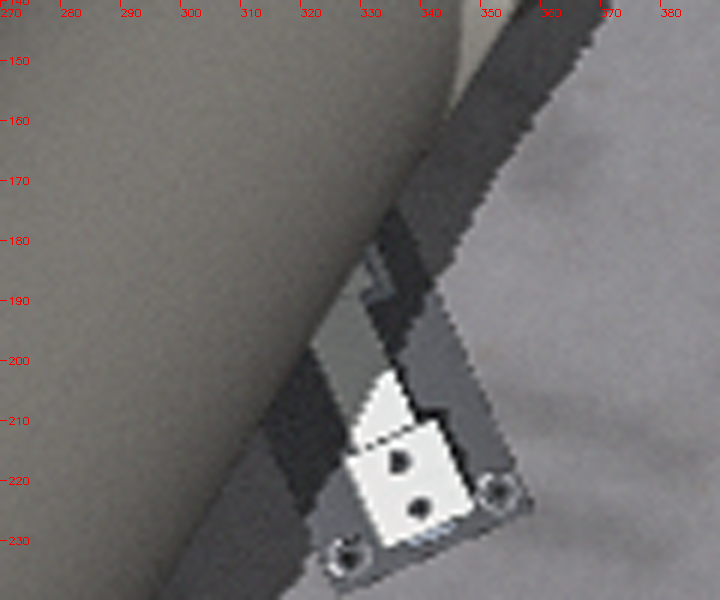

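```bash
python3 -m handwheel '[[-0.25,-0.14,0,0.04],[-0.5,-0.28,0,0.08],[-0.75,-0.42,0,0.129],[-0.97,-0.54,0,0.129],[-0.97,-0.54,0,0.129],[-0.97,-0.54,0,0.129]]' 0.75 
python3 - <<'E'
from m import *
o=get_obs();p=o["tool_pos"];y=o["eef_rot"][2];print(p,o["eef_rot"],o["ft_force"])
crop(cs,"sidec6",265,385,100,220,5)
crop(ct,"topc6",270,390,140,240,6)
E
```

```text
t: 11.8
tool_pos: [486.9, -84.3, 334.0]
eef_rot: [-3.141, 0.001, 0.405]
ft_force: [1.5, 0.0, -0.2]
grip_width: 45.3
[488.35706906 -84.12738334 334.49863038] [3.14067351e+00 4.10445215e-05 4.06517599e-01] [ 0.20145589 -0.16215066  0.1971422 ]
```

View pics/sidec6.png

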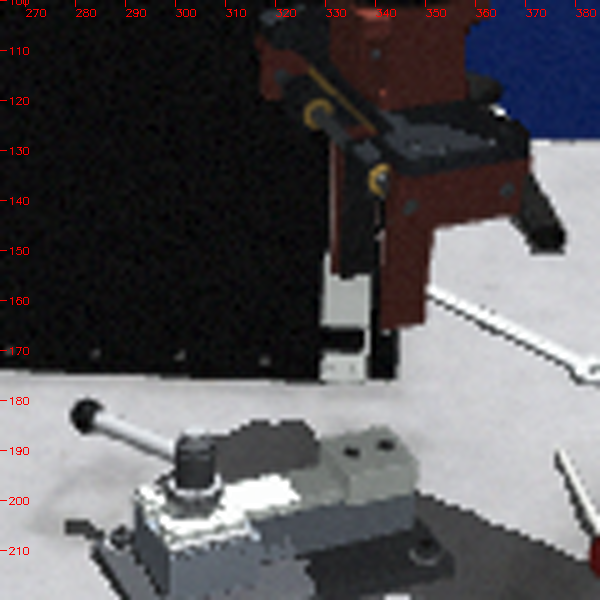

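View pics/topc6.png

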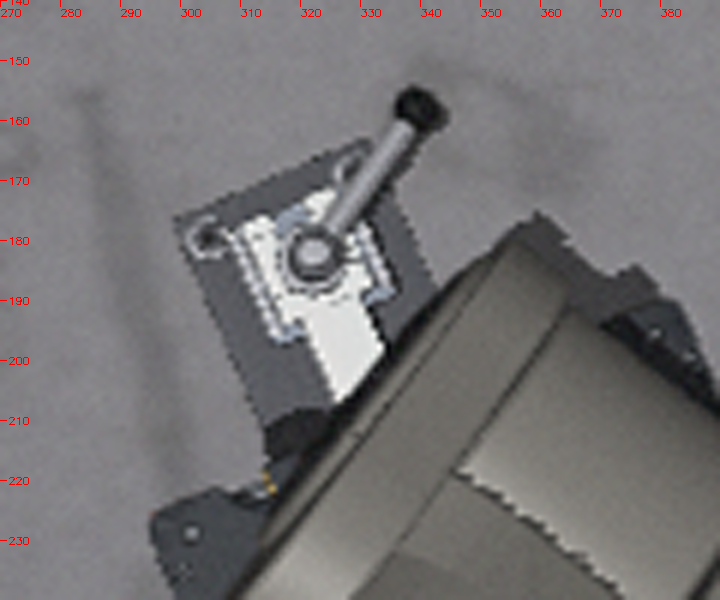

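```bash
python3 -m handwheel '[[0,0,0.2,0],[0,0,0.4,0],[0,0,0.55,0],[0,0,0.62,0],[0,0,0.72,0],[0,0,0.72,0]]' 0.75 
python3 - <<'E'
from m import *
o=get_obs();p=o["tool_pos"];y=o["eef_rot"][2];print(p,o["eef_rot"],o["ft_force"],o["grip_width"])
crop(cs,"sidec7",265,385,120,220,6)
E
```

```text
t: 12.5
tool_pos: [487.6, -84.6, 225.6]
eef_rot: [-3.141, 0.002, 0.405]
ft_force: [-0.6, -0.7, 0.1]
grip_width: 66.0
[487.90515982 -84.88233915 227.05402744] [ 3.14107714e+00 -1.80658779e-05  4.04906718e-01] [-0.05237831 -0.27333687  0.26765504] 65.9568290189007
```

View pics/sidec7.png

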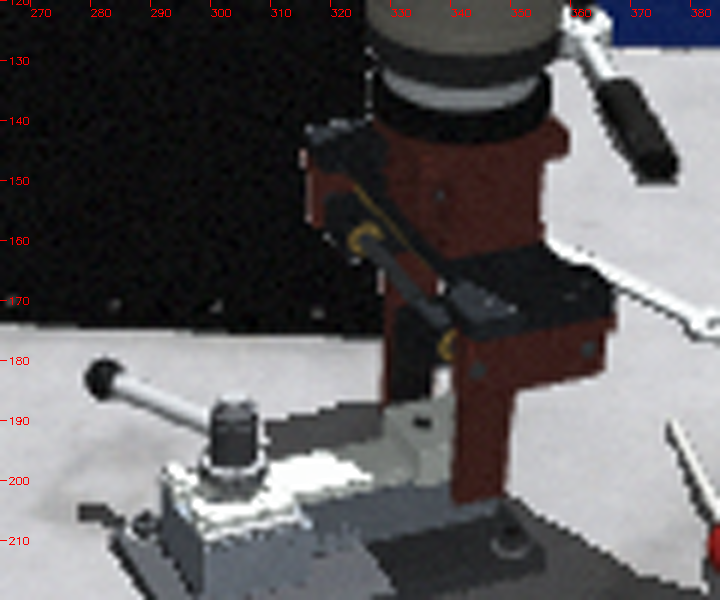

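```bash
python3 -m handwheel '[[0,0,0,0],[0,0,0,0],[0,0,0,0],[0,0,0,0],[0,0,0,0]]' 0 5; python3 f.py 2
```

```text
t: 13.1
tool_pos: [487.5, -84.9, 227.2]
eef_rot: [3.141, -0.001, 0.405]
ft_force: [0.0, -0.7, 4.8]
grip_width: 39.7
push N [-0.3, -0.7, -0.2] rad [0.6, -0.1, 0.5] Fz [4.8, 5.8, 5.1]
t 13.2 z 227.15967634513984 leverdeg -66.81718195061275 c [98.1  0.3]
```

```bash
python3 -m handwheel '[[0,0,0,0],[0,0,0,0],[0,0,0,0]]' 0 30; python3 f.py 1;  python3 -m handwheel '[[0,0,-0.004,0],[0,0,-0.004,0]]'; python3 f.py 1
```

```text
t: 13.5
tool_pos: [487.5, -84.9, 227.2]
eef_rot: [3.141, -0.001, 0.405]
ft_force: [-0.9, -0.8, 6.1]
grip_width: 40.2
push N [-1.1, -0.5] rad [0.4, 0.7] Fz [6.1, 5.4]
t 13.55 z 227.17756554879034 leverdeg -66.82603220966715 c [98.1  0.3]
t: 13.75
tool_pos: [487.1, -84.5, 227.2]
eef_rot: [-3.141, 0.0, 0.405]
ft_force: [-0.9, 0.3, 1.1]
grip_width: 39.4
push N [-0.7, -0.4] rad [-0.6, 0.5] Fz [1.1, 1.2]
t 13.8 z 227.20711021288517 leverdeg -66.80378822378174 c [98.3  0.9]
```

```bash
python3 -m handwheel '[[-0.02,0,-0.003,0],[-0.05,0,-0.003,0],[-0.08,0,-0.003,0]]'; python3 f.py 2
```

```text
t: 14.1
tool_pos: [475.5, -89.5, 227.6]
eef_rot: [-3.141, 0.001, 0.405]
ft_force: [-0.3, -0.8, -2.2]
grip_width: 39.4
push N [-0.6, -0.9, -0.7] rad [0.7, 0.5, -0.4] Fz [-2.2, -3.2, -2.9]
t 14.2 z 227.64567876707247 leverdeg -66.86459520366908 c [111.3   0.6]
```

```bash
python3 -m handwheel '[[-0.06,0,0,0],[-0.12,0,0,0],[-0.18,0,0,0]]'; python3 f.py 1; python3 -m handwheel '[[-0.1,0,0,0],[-0.2,0,0,0],[-0.24,0,0,0],[-0.24,0,0,0]]'
python3 - <<'E'
from m import *
o=get_obs();p=o["tool_pos"];y=o["eef_rot"][2];print(p,o["eef_rot"],o["ft_force"],o["grip_width"])
crop(cs,"sidec8",265,385,120,220,6)
E
```

```text
t: 14.5
tool_pos: [450.4, -100.5, 227.8]
eef_rot: [-3.141, 0.0, 0.404]
ft_force: [0.2, 0.3, -2.3]
grip_width: 39.7
push N [0.3, -2.9] rad [-0.2, -0.6] Fz [-2.3, -3.0]
t 14.55 z 227.6914510910864 leverdeg -66.9228457545856 c [139.9   0.3]
t: 14.95
tool_pos: [417.1, -114.7, 227.8]
eef_rot: [-3.141, 0.0, 0.403]
ft_force: [0.1, -0.0, -2.6]
grip_width: 39.8
[ 418.57530038 -114.21776434  227.91086843] [ 3.14152587e+00 -6.49901838e-04  4.04664059e-01] [ 0.97246382  0.63390643 -2.321656  ] 39.845766784485896
```

View pics/sidec8.png

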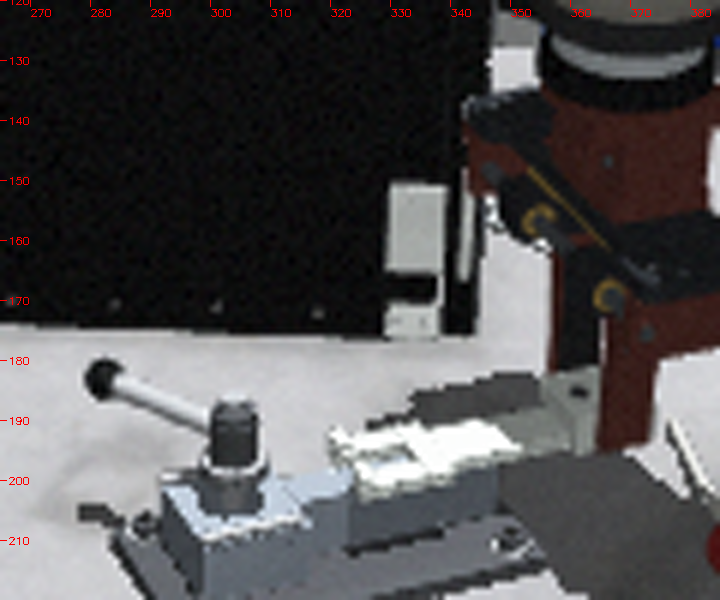

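```bash
python3 -m handwheel '[[0,0,-0.2,0],[0,0,-0.45,0],[0,0,-0.7,0],[0,0,-0.7,0]]'
python3 - <<'E'
from m import *
np.set_printoptions(precision=1,suppress=True)
q=[atz(ct,*p,22) for p in((157,165.5),(208.5,166),(204.5,253),(153,252.5))]
print(np.array(q),np.mean(q,0))
q=[atz(cs,*p,22) for p in((277.5,285.5),(380.5,290.5),(384,337),(271,332.5))]
print(np.array(q),np.mean(q,0))
o=get_obs();print(o["tool_pos"],o["eef_rot"],o["ft_force"],o["grip_width"])
crop(ct,"topc9",140,270,150,280,6)
crop(cs,"sidec9",265,395,110,350,3)
E
```

```text
t: 15.45
tool_pos: [420.4, -114.4, 336.0]
eef_rot: [3.138, -0.006, 0.406]
ft_force: [1.6, 0.3, -3.5]
grip_width: 39.8
[[621.4 362.6  22. ]
 [620.8 234.7  22. ]
 [405.2 241.4  22. ]
 [406.1 368.2  22. ]] [513.4 301.7  22. ]
[[621.3 237.8  22. ]
 [403.2 244.5  22. ]
 [407.7 369.7  22. ]
 [622.9 366.3  22. ]] [513.8 304.6  22. ]
[ 418.9 -113.5  332.8] [ 3.1 -0.   0.4] [-1.   0.2 -3. ] 39.66394960036267
```

View pics/sidec9.png

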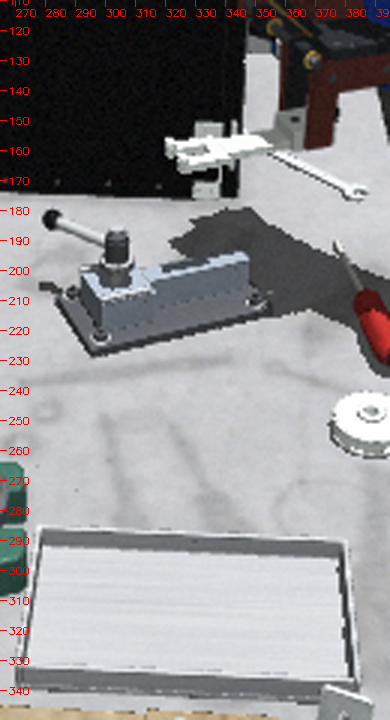

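```bash
python3 -m handwheel '[[0.15,-0.11,0,0],[0.35,-0.26,0,0],[0.55,-0.42,0,0],[0.75,-0.57,0,0],[0.87,-0.66,0,0]]'
python3 -m handwheel '[[0.1,-0.18,0,0],[0.17,-0.38,0,0],[0.26,-0.6,0,0],[0.35,-0.8,0,0]]'
python3 -m handwheel '[[0.04,-0.2,0,0.04],[0.07,-0.4,0,0.09],[0.1,-0.6,0,0.14],[0.13,-0.8,0,0.18],[0.146,-0.98,0,0.217],[0.146,-0.98,0,0.217],[0.146,-0.98,0,0.217]]'
python3 - <<'E'
from m import *
np.set_printoptions(precision=2,suppress=True)
o=get_obs();print(o["tool_pos"],o["eef_rot"],o["ft_force"],o["grip_width"],o["joints"])
cv2.imwrite("pics/t10.png",ct["pixels"][:,:,::-1])
crop(cs,"sidec10",225,405,165,345,4)
E
```

```text
t: 16.05
tool_pos: [500.1, 31.2, 330.6]
eef_rot: [-3.141, 0.003, 0.408]
ft_force: [0.7, -0.1, -3.2]
grip_width: 39.7
t: 16.45
tool_pos: [499.6, 160.6, 330.5]
eef_rot: [-3.141, 0.003, 0.405]
ft_force: [1.0, 0.3, -2.6]
grip_width: 39.7
t: 17.15
tool_pos: [462.1, 303.0, 330.6]
eef_rot: [3.139, 0.002, -0.028]
ft_force: [-0.2, -0.2, -2.2]
grip_width: 40.1
[462.69 301.59 331.63] [ 3.14  0.   -0.03] [-0.01 -0.06 -1.61] 39.343709562954444 [-1.55  0.75  1.29  1.97 -0.83  1.09 -1.49]
```

View pics/sidec10.png

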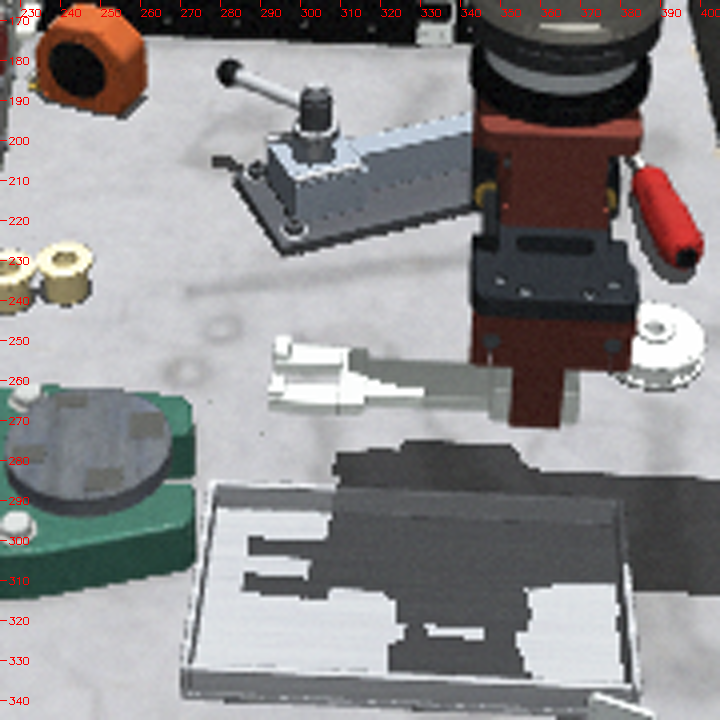

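View pics/t10.png

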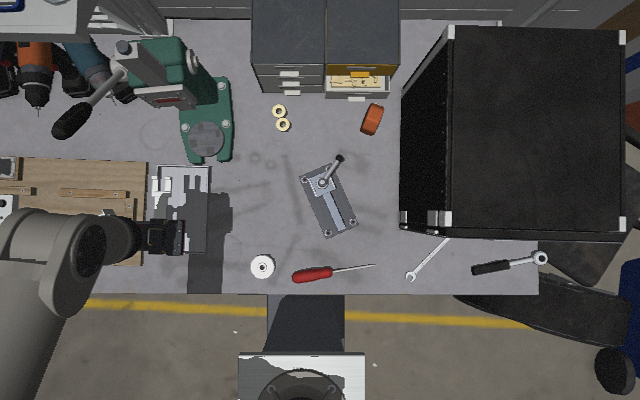

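```bash
python3 -m handwheel '[[0,0,0.15,0],[0,0,0.35,0],[0,0,0.55,0],[0,0,0.55,0]]'
python3 - <<'E'
from m import *
np.set_printoptions(precision=2,suppress=True)
o=get_obs();print(o["tool_pos"],o["eef_rot"],o["ft_force"],o["grip_width"],o["joints"])
crop(cs,"sidec11",225,405,165,345,4)
E
```

```text
t: 17.65
tool_pos: [461.5, 301.2, 247.2]
eef_rot: [3.139, 0.005, -0.031]
ft_force: [-0.8, -0.1, -2.5]
grip_width: 39.8
[463.04 301.74 250.67] [ 3.14  0.   -0.03] [-0.37  0.18 -2.13] 39.76684894667815 [-1.47  0.83  1.15  2.02 -0.96  0.97 -1.41]
```

View pics/sidec11.png

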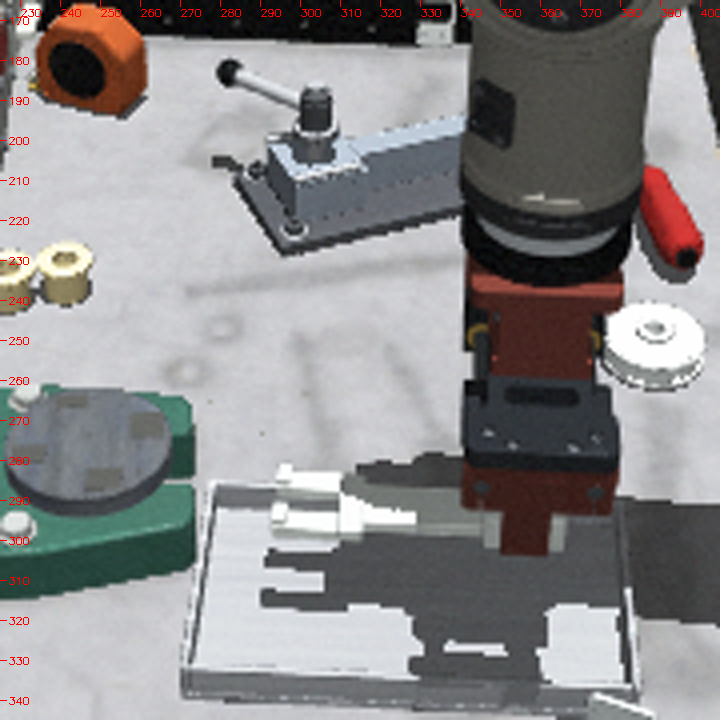

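```bash
python3 -m handwheel '[[0,0,0.1,0],[0,0,0.2,0],[0,0,0.3,0],[0,0,0.36,0],[0,0,0.36,0]]'; python3 f.py 2
```

```text
t: 18.25
tool_pos: [462.0, 302.7, 194.8]
eef_rot: [3.14, 0.002, -0.029]
ft_force: [-0.4, 0.3, -1.9]
grip_width: 40.0
push N [-0.4, -0.3, -0.5] rad [-0.3, -0.6, 0.2] Fz [-1.9, -2.3, -2.0]
t 18.35 z 196.2222379652981 leverdeg -91.68646349512649 c [125.4 345.8]
```

```bash
python3 -m handwheel '[[0,0,0.01,0],[0,0,0.02,0],[0,0,0.03,0],[0,0,0.03,0]]'; python3 f.py 1
```

```text
t: 18.75
tool_pos: [462.5, 303.0, 191.8]
eef_rot: [-3.141, 0.0, -0.029]
ft_force: [0.5, 0.4, -2.3]
grip_width: 39.2
push N [0.5, 0.9] rad [-0.4, 0.4] Fz [-2.3, -3.3]
t 18.8 z 191.81487224102827 leverdeg -91.66946647719483 c [125.4 346. ]
```

```bash
python3 -m handwheel '[[0,0,0.007,0],[0,0,0.01,0],[0,0,0.01,0]]'; python3 f.py 1
```

```text
t: 19.1
tool_pos: [462.5, 302.9, 190.3]
eef_rot: [-3.142, 0.0, -0.029]
ft_force: [-1.1, -0.0, -1.9]
grip_width: 39.5
push N [-1.1, -0.1] rad [0.1, -0.6] Fz [-1.9, -2.8]
t 19.15 z 190.32486288485305 leverdeg -91.67596574927508 c [125.4 346. ]
```

```bash
python3 -m handwheel '[[0,0,0.005,0],[0,0,0.008,0],[0,0,0.008,0]]'; python3 f.py 1
```

```text
t: 19.45
tool_pos: [462.7, 302.7, 190.2]
eef_rot: [-3.14, 0.0, -0.029]
ft_force: [-5.9, -0.3, 10.3]
grip_width: 40.0
push N [-5.9, -5.2] rad [0.5, 0.7] Fz [10.3, 10.8]
t 19.5 z 190.2167987255262 leverdeg -91.68851123762605 c [125.4 345.8]
```

```bash
python3 -m handwheel '[[0,0,0.005,0],[0,0,0.005,0]]'; python3 f.py 2
```

```text
t: 19.7
tool_pos: [462.7, 302.6, 190.2]
eef_rot: [-3.14, 0.001, -0.03]
ft_force: [-7.3, -0.3, 20.3]
grip_width: 39.7
push N [-7.3, -7.5, -7.7] rad [0.5, 2.5, 0.5] Fz [20.3, 19.2, 18.8]
t 19.8 z 190.17283305978924 leverdeg -91.69435770685466 c [125.3 345.6]
```

Seated on the floor; I'll ease back the pressure, open partly and lift.

```bash
python3 -m handwheel '[[0,0,-0.01,0],[0,0,-0.012,0]]'; python3 f.py 1; python3 -m handwheel '[[0,0,0,0],[0,0,0,0],[0,0,0,0],[0,0,0,0]]' 0.65; python3 f.py 1
python3 -m handwheel '[[0,0,-0.05,0],[0,0,-0.15,0],[0,0,-0.4,0],[0,0,-0.7,0],[0,0,-0.8,0],[0,0,-0.8,0]]'
python3 - <<'E'
from m import *
np.set_printoptions(precision=2,suppress=True)
o=get_obs();print(o["tool_pos"],o["ft_force"],o["grip_width"])
cv2.imwrite("pics/t12.png",ct["pixels"][:,:,::-1])
crop(cs,"sidec12",225,405,165,345,4)
E
```

```text
t: 20.0
tool_pos: [462.6, 302.9, 190.3]
eef_rot: [-3.141, -0.0, -0.029]
ft_force: [0.6, -0.3, -2.1]
grip_width: 39.9
push N [0.6, -0.7] rad [0.2, -1.1] Fz [-2.1, 3.8]
t 20.05 z 190.22328856751722 leverdeg -91.67422201526767 c [125.3 346. ]
t: 20.45
tool_pos: [462.6, 302.9, 190.1]
eef_rot: [3.142, -0.0, -0.029]
ft_force: [0.3, -0.3, 0.2]
grip_width: 57.0
push N [0.3, -0.2] rad [0.3, -0.3] Fz [0.2, 0.2]
t 20.5 z 190.1272749070415 leverdeg -91.67710825471681 c [125.4 346. ]
t: 21.1
tool_pos: [463.2, 303.0, 312.9]
eef_rot: [-3.138, -0.003, -0.029]
ft_force: [0.4, 0.7, -0.6]
grip_width: 57.5
[462.1  303.03 309.83] [-0.5   0.38 -0.81] 57.29515080802502
```

View pics/sidec12.png

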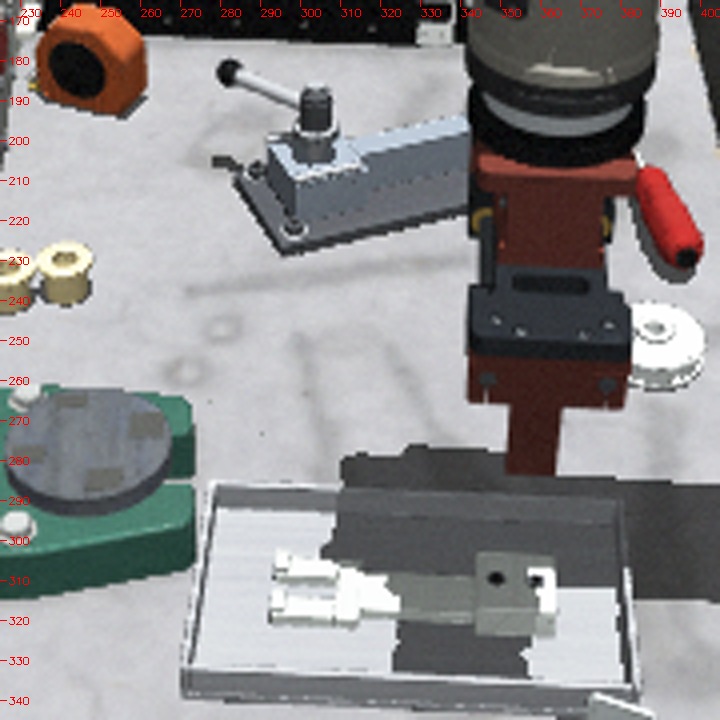

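View pics/t12.png

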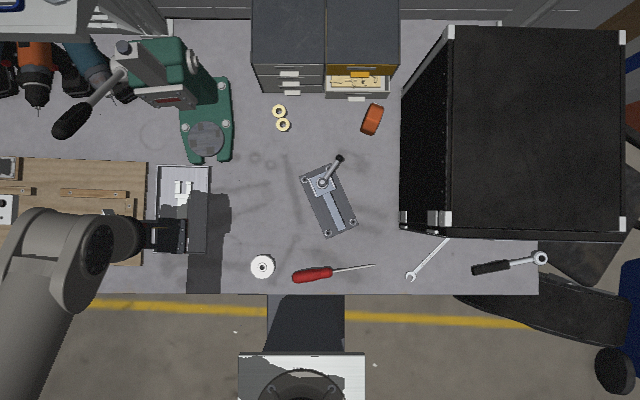

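```bash
python3 -c "
from plant import close_job
print(close_job())"
```

```text
the job is handed in; nothing more can be done
None
```

I handed the job in at about 21 s of the 67 s allowed. The fork is in the tray and the nut is backed off. `close_job` gives no verdict, so I have only my own checks.

**Nut:** I swung the lever clockwise about 125° at a steady 4–5 N until the force rose. At about 10.6 N I stopped and backed away.

**Fork:** I gripped the tail block, drew the fork about 76 mm straight back with almost no resistance, carried it over and lowered it onto the tray floor.

**Last checks:**
- **Placing:** the pictures show the fork lying flat and clear of the walls in the tray. The gripper is open, above the tray, and reads about zero force.
- **Lever and bystanders:** the lever is still where I left it. The pulley, bush, tape measure and spanner are at the same pixels as at the start, judged by eye.

**Less certain or not as intended:**
- **Nut height:** I judged it only by feel. The pictures are too coarse to confirm 0.3 mm.
- **Set-down force:** I pressed the fork onto the tray floor with about 20 N before easing off, more than I intended. That is below the limits I was given.
- **Camera agreement:** the two cameras differed by up to about 4–5 mm on the tail block. The grasp still closed at about 40 mm with almost no sideways force.

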